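# Point out the bolt, its socket and the ratchet

## Task

Show the apprentice what the next job needs by pointing at three things in this order: the head of the bolt clamped in the vise, then the widest of the three sockets on the plywood board (the one that fits the bolt), then the round head of the ratchet handle. For each, shut the gripper and bring its fingertips down from above to 1 to 3 cm over the middle of the thing, and hold there for two full seconds; finish while still pointing at the ratchet head. Touch and move nothing, and do not point at the other two sockets.

Things in the scene. Friction and masses are not known exactly. Their poses are not given: they have to be found in the camera images.
- bolt_head (a point): centre of the top face of the hexagon bolt's head. The head is 30 mm across flats, 13 mm high, its top 158 mm above the bench and 28 mm above the vise's jaws; the bolt stands upright, clamped in the jaws of the vise. z up.
- vise: grey bench vise fixed to the bench, 260 mm long (x, from -135 to +125 mm), 145 mm wide at its foot, jaws 100 mm wide with their top at 130 mm or less above the bench. Origin on the bench, straight below the bolt; its screw with a 138 mm cross bar at 66 mm height points to its -x (towards the robot).
- board: plywood board 90 x 240 x 12 mm (x, y, z) fixed on the bench, carrying the three sockets about 75 mm apart in a row along its y. Origin: centre of its underside.
- socket_wide: widest (the one that fits the bolt) of the three plain steel sockets that stand on the plywood board in any order: a round steel cup 44 mm across and 55 mm tall, hexagonal mouth 30 mm across flats facing up. Origin: centre of its underside (on the board, 12 mm above the bench); z up. Loose.
- socket_middle: middle one of the three plain steel sockets that stand on the plywood board in any order: a round steel cup 33 mm across and 50 mm tall, hexagonal mouth 22 mm across flats facing up. Origin: centre of its underside (on the board, 12 mm above the bench); z up. Loose.
- socket_narrow: narrowest of the three plain steel sockets that stand on the plywood board in any order: a round steel cup 24 mm across and 45 mm tall, hexagonal mouth 15 mm across flats facing up. Origin: centre of its underside (on the board, 12 mm above the bench); z up. Loose.
- socket_wide_top (a point): centre of the mouth of the widest socket, 55 mm above its underside (67 mm above the bench). z up.
- socket_middle_top (a point): centre of the mouth of the middle socket, 50 mm above its underside (62 mm above the bench). z up.
- socket_narrow_top (a point): centre of the mouth of the narrowest socket, 45 mm above its underside (57 mm above the bench). z up.
- ratchet_head (a point): centre of the top of the ratchet's round steel head (38 mm across), 28 mm above the bench. z up.
- ratchet: ratchet handle lying flat on the bench beyond the board: round head 38 mm across at one end, thin steel neck, black grip 26 mm thick at the other end; 260 mm long overall. Origin under the centre of the head; the handle runs 240 mm from there along its -y. Loose.
- spray_can: bystander: spray can 66 mm across, 160 mm tall, standing on the right of the bench; origin: centre of its underside. Loose.
- bearing: bystander: steel bearing ring 47 mm across with a 20 mm hole, 14 mm high, lying flat on the right of the bench beyond the spray can; origin: centre of its underside. Loose.
- grease_jar: bystander: jar 70 mm across, 90 mm tall, standing left of the vise; origin: centre of its underside. Loose.
Things that resemble listed ones, but are neither listed nor needed, are in the scene too. Leave any purple look-alike of the socket_middle alone.

How it is judged (in metres and radians):
On the way, in this order (a step that is already met when the one before it is completed fails the run):
1. the fingertips are held just above the bolt head for two seconds (horizontal distance between the grasp point and bolt_head below 0.02 m and z of the grasp point in the frame of bolt_head between 0.015 and 0.06 m), for 1.8 s.
2. then just above the widest socket for two seconds (horizontal distance between the grasp point and socket_wide_top below 0.02 m and z of the grasp point in the frame of socket_wide_top between 0.015 and 0.06 m), for 1.8 s.
3. then just above the ratchet head for two seconds (horizontal distance between the grasp point and ratchet_head below 0.02 m and z of the grasp point in the frame of ratchet_head between 0.015 and 0.06 m), for 1.8 s.
At the end, for the whole second after the job is handed in: The tool point (19 mm behind the fingertips) is still above the ratchet head, within 20 mm sideways of its centre and 15 to 60 mm above its top; the sockets, ratchet and bystanders are upright and within 8 mm of where they started (all of step 3 and distance of each of socket_wide, socket_middle, socket_narrow, ratchet, spray_can, bearing, grease_jar from where it was at the start of the episode below 0.008 m and angle between each of socket_wide, socket_middle, socket_narrow, ratchet, spray_can, grease_jar's own z axis and vertical below 0.15 rad); the robot touches nothing.
It fails at once if the fingers touch something (over 0.3 N) (contact force between the fingers and anything else above 0.3 N).
It fails at once if the arm touches something (over 0.3 N) (contact force between the arm and anything else above 0.3 N).
It fails at once if a loose thing is moved by more than 8 mm, or lifted (not (distance of each of socket_wide, socket_middle, socket_narrow, ratchet, spray_can, bearing, grease_jar from where it was at the start of the episode below 0.008 m)).
It fails at once if the fingertips point at the wrong socket (socket_middle: tool point within 12 mm sideways of its centre and under 45 mm above its mouth) (horizontal distance between the grasp point and socket_middle_top below 0.012 m and z of the grasp point in the frame of socket_middle_top between 0.015 and 0.045 m).
It fails at once if the fingertips point at the wrong socket (socket_narrow: tool point within 12 mm sideways of its centre and under 45 mm above its mouth) (horizontal distance between the grasp point and socket_narrow_top below 0.012 m and z of the grasp point in the frame of socket_narrow_top between 0.015 and 0.045 m).
It also fails if it takes over 70 s, if anything falls off the work surface, if the arm or the gripper's body presses on something with over 40 N, if the wrist force passes 120 N, or if a joint passes its speed limit or range.

## Robot

A 6-joint arm with a two-finger parallel gripper is mounted at the origin on the work surface. World frame = base frame: x ahead of the robot, y to its left, z up, the work surface at z = 0. Lengths are in mm, angles in rad, forces in N, time in s.
With the tool pointing down it reaches from about 350 to 775 mm from the base axis. Payload 7.3 kg.
Tool frame: the origin (TCP) lies between the finger pads, 19 mm behind the fingertips; this is the grasp point; z points along the fingers, y is the line along which they close (so a half turn about z gives the same grasp; the last joint's range is limited). The gripper opens to 92 mm and grips with 3 to 60 N. Pads are 19 mm wide; open, the fingers measure 130 mm over their backs; the gripper's body (75 mm by 190 mm) begins 47 mm behind the grasp point.
Start: joints at [0.979, 0.342, 1.524, -0, 1.275, -0.146], TCP at [226.357, 473.715, 245.541] pointing down, gripper open.
Joint ranges: [-2.53, 2.53], [-0.77, 2.02], [0.04, 2.7], [-1, 4.14], [0.28, 2.66], [-3.11, 3.11]. Speed limits (rad/s): [2.57, 2.57, 3.14, 3.14, 3.14, 3.14].

## Interface

Orientations are given as [roll, pitch, yaw] about the fixed x, y, z axes, in that order (R = Rz(yaw) Ry(pitch) Rx(roll)).
In Python, from plant import bot gives the robot as it stands.
- The arm moves only by the tool jog_arm, never from a script. Its arguments are lists of equal length, an entry for each row: "dp": the shift along the tool's x, y, z in m, a list of three; "twist": the turn about the tool's z in degrees. A call has 1 to 10 rows; each row shifts and turns the commanded pose from where the row before left it, along the tool's axes as they then stand; what a row does not reach is not made up. A row lasts 1/8 s, in which the tool goes at most 62.5 mm and 10.7 degrees, less where a joint would pass 70% of its speed; a pose out of reach is approached as far as the arm can. A call is refused whole if a number of a shift passes 0.0625 or a number of a turn 10.7, either way. A call with a gripper value outside its range is refused whole. "jaw" is the finger opening in m, from 0 to 0.0918, set as the call begins (left out, the last holds). The fingers move at their own pace and stop on an object; the grip force is fixed at half the most. Time passes only in rows, so rows that do not move let the fingers close. It gives the time, the measured TCP pose, the force, the opening and the grip force at its end, in the units of the state.
- bot.get_obs(): the state, without advancing time (a new reading comes with each control period).
- bot.capture(name): name is "scene" or "top" or "wrist"; returns the picture (480x640x3 uint8, blue, green, red); there is no depth.
- bot.camera_params(name): a dict with "fx", "fy", "cx", "cy" (pixels), "k1" (the pictures are not rectified: a ray, as slopes to the right and down, at radius r is drawn at 1 + k1 r^2 times it, then the intrinsics apply), "R" (3x3) and "t" (3): a world point X has camera coordinates R X + t. Camera axes: x right, y down, z forward; pixel columns grow to the right and rows downward; lengths in mm; the calibration is good to about 2 mm. A picture is of the moment at which its call begins: read the wrist's pose just before it. camera_params takes no time and is no camera call; for the wrist camera it gives the pose at the moment of the call.
- bot.close_job(): hands the job in; it is judged then, once.
Trained networks look in the newest picture that a camera, given by its name, has taken for a name from the list of things; names that differ only in an ending like _2 or _b are one class to them, and where a whole thing is asked for, a point or a joint stands for the part that bears it (a point fixed in the world has none). Each returns a list of dicts, best first, with "confidence" (0 to 1); they miss things now and then, are a little off and sometimes report something else, mostly with a low value. They report only what shows in the picture. A call takes as long as a camera call. They do not tell look-alikes from the thing itself.
- bot.find_in(camera, label): "bbox" ([centre column, centre row, width, height] in pixels, round what is visible of it).
- bot.masks_of(camera, label): "pixels" (480x640 bool, what is visible of it) and "bbox" ([centre column, centre row, width, height] in pixels, round what is visible of it).
The state is a dict: "time": time; "joint_positions": joint angles; "dq": joint speeds; "tau": joint torques, N m; "tool_pos": TCP position; "tcp_rot": TCP orientation; "contact_force": force on the tool from outside, world axes, zero at the start; "moment": the same for the moment, N m; "grip_width": finger opening in mm; "finger_force": force on a finger pad.
Only numpy, scipy, OpenCV 4.12 (cv2) and the standard library are available. Lean on these libraries where they do the work, as an engineer would, in place of code of your own. Each camera call takes 0.05 s, during which the arm holds its last target. There are 200 camera calls.

## Working session

There is one attempt and no reset: what is moved stays moved. The work goes in short steps, Python scripts to look and compute and a tool call to move; the robot and the scene stay as the last step left them, time stands still between calls to the robot, and variables do not carry over. Pictures are saved under pics/ and viewed, at most 10 in all, crops included, and the job is handed in when it is done.

Besides the shell and the picture viewer there is one more tool, called by a JSON object that holds its "name" and its "arguments". jog_arm: Moves the arm, as the interface text tells. Its arguments: {"type":"object","properties":{"dp":{"type":"array"},"twist":{"type":"array"},"jaw":{"type":"number"}},"required":["dp","twist"]}

```bash
mkdir -p pics
cat > h.py <<'E'
import numpy as np, cv2
from plant import bot
def ray(P,u,v):
    x=np.array([(u-P["cx"])/P["fx"],(v-P["cy"])/P["fy"]]); y=x.copy()
    for _ in range(20): y=x/(1+P["k1"]*(y@y))
    R=np.array(P["R"]);t=np.array(P["t"]).ravel()
    return -R.T@t, R.T@np.array([y[0],y[1],1])
def at(P,u,v,z):
    o,d=ray(P,u,v); return o+d*(z-o[2])/d[2]
def proj(P,X):
    c=np.array(P["R"])@np.array(X,float)+np.array(P["t"]).ravel(); s=c[:2]/c[2]; s=s*(1+P["k1"]*(s@s))
    return np.array([s[0]*P["fx"]+P["cx"],s[1]*P["fy"]+P["cy"]])
E
python3 - <<'E'
from h import *
for c in("top","scene"):
    im=bot.capture(c); cv2.imwrite(f"pics/{c}0.png",im); P=bot.camera_params(c)
    print(c,ray(P,320,240))
    for n,z in(("bolt_head",158),("socket_wide",67),("socket_middle",62),("socket_narrow",57),("ratchet",28),("vise",130),("spray_can",160),("grease_jar",90),("bearing",14),("board",12)):
        for d in bot.find_in(c,n)[:4]:
            b=d["bbox"]; print(n,round(d["confidence"],2),np.round(b),at(P,b[0],b[1],z).round()[:2])
print({k:np.round(v,3) for k,v in bot.get_obs().items()})
E
```

```text
top (array([ 384.20674955,   42.26500612, 1164.12197449]), array([ 0.10447317, -0.0095431 , -0.99460481]))
bolt_head 0.74 [207. 264.  18.  13.] [440. 257.]
socket_wide 0.62 [397. 260.  23.  15.] [ 457. -136.]
socket_middle 0.7 [496. 223.  24.  22.] [ 539. -357.]
socket_middle 0.69 [327. 269.  14.  15.] [437.  15.]
socket_middle 0.63 [335. 312.  17.  17.] [343.  -1.]
socket_middle 0.62 [322. 220.  14.  15.] [544.  27.]
socket_narrow 0.62 [358. 259.   8.  16.] [460. -51.]
ratchet 0.6 [394. 170. 113.  21.] [ 667. -138.]
ratchet 0.18 [396. 260.  21.  15.] [ 459. -142.]
vise 0.64 [217. 267.  68. 131.] [436. 242.]
spray_can 0.72 [514. 271.  60.  39.] [ 430. -353.]
grease_jar 0.69 [120. 248.  45.  32.] [478. 455.]
bearing 0.76 [495. 224.  25.  17.] [ 544. -372.]
board 0.67 [360. 264. 109.  45.] [451. -60.]
scene (array([1392.07021177,  674.37667511,  910.25309617]), array([-0.66505643, -0.45579035, -0.59162367]))
bolt_head 0.52 [417. 243.  17.  20.] [451. 266.]
socket_wide 0.78 [260. 232.  17.  28.] [ 492. -113.]
socket_middle 0.75 [353. 275.  13.  26.] [505. 151.]
socket_middle 0.7 [336. 2
[... 532 characters left out ...]
aring 0.74 [169. 228.  20.  15.] [ 546. -365.]
bearing 0.64 [417. 283.  92.  99.] [403. 254.]
bearing 0.63 [291. 242.   8.  24.] [427. -71.]
board 0.72 [290. 254. 104.  46.] [467. -48.]
{'time': np.float64(1.1), 'joint_positions': array([ 0.979,  0.342,  1.524,  0.   ,  1.275, -0.146]), 'dq': array([-0.001, -0.002, -0.001,  0.003,  0.001,  0.   ]), 'tau': array([-2.0000e-03, -4.3114e+01, -2.4447e+01,  7.2000e-02,  4.8000e-02,
        0.0000e+00]), 'tool_pos': array([226.367, 473.708, 245.539]), 'tcp_rot': array([3.141, 0.   , 2.696]), 'contact_force': array([ 0.195,  0.219, -0.172]), 'moment': array([ 0.058,  0.028, -0.058]), 'finger_force': np.float64(0.0), 'grip_width': np.float64(91.849)}
```

View pics/top0.png

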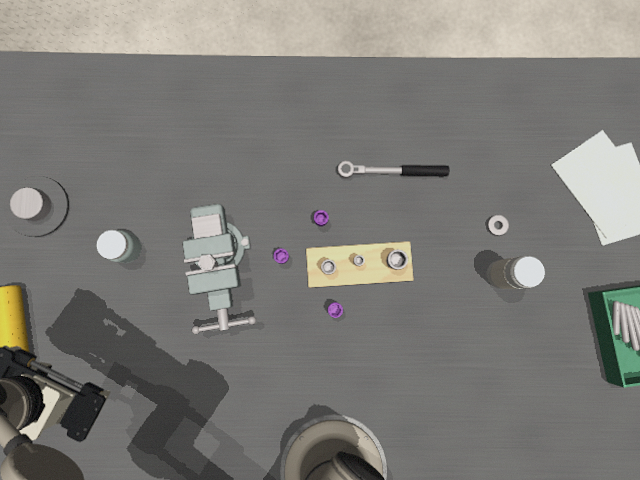

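View pics/scene0.png

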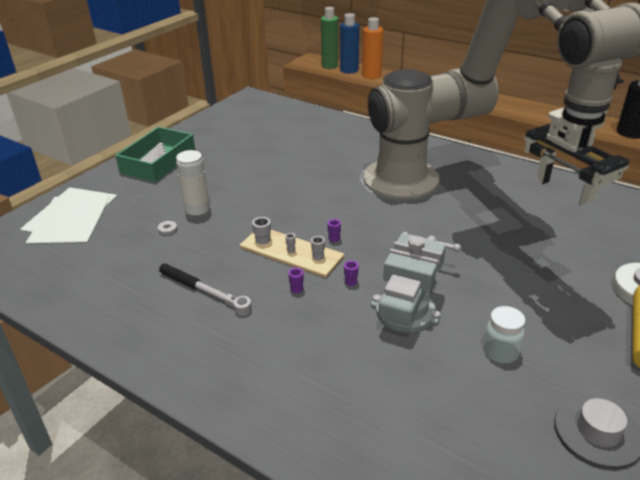

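Top view: the bolt head is at (207,262) in the vise. The socket candidates are grey ones at (397,258), which is the widest, (358,260) narrow and (328,267) middle, plus purple look-alikes at (321,217), (281,256) and (335,310). The ratchet head is at (346,169). I choose (397,258) and will check it in a crop.

Run:
```python
from h import *
im=cv2.imread("pics/top0.png")
def crop(u,v,w=25):
    c=cv2.resize(im[v-w:v+w,u-w:u+w],(400,400),interpolation=cv2.INTER_CUBIC)
    return c
c=[crop(207,262),crop(397,258),crop(346,169),crop(343,262)]
cv2.imwrite("pics/crop.png",cv2.resize(np.vstack([np.hstack(c[:2]),np.hstack(c[2:])]),(600,600)))
P=bot.camera_params("top"); S=bot.camera_params("scene")
for n,u,v,z in(("bolt",207,262,158),("wide",397,258,67),("rat",346,169,28),("mid",328,266,62),("nar",358,259,57)):
    X=at(P,u,v,z); print(n,X.round(1),"scene px",proj(S,X).round(1))
m=bot.find_in("top","ratchet_head")[:2]; print(m)
```

```text
bolt [444.5 257.2 158. ] scene px [414.4 240.3]
wide [ 461.  -136.6   67. ] scene px [259.9 222.1]
rat [668.7 -27.8  28. ] scene px [241.  299.8]
mid [442.9  13.9  62. ] scene px [316.4 240. ]
nar [459.  -52.3  57. ] scene px [289.2 236.2]
[{'bbox': [394.4, 171.1, 118.2, 21.1], 'confidence': 0.66}]
```

View pics/crop.png

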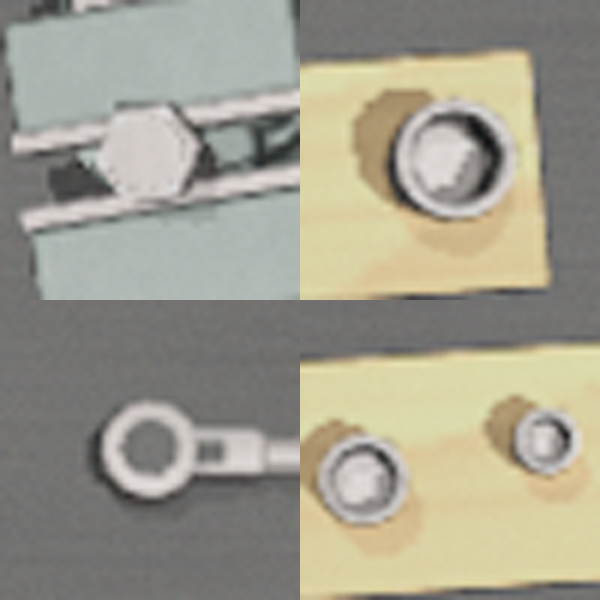

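The crop confirms the choice: hexagon bolt head centred at about (206.8,262.3), and the widest cup at (397.8,259.3), clearly bigger than the two other grey ones. The ratchet head ring is at (346,169). I move above the bolt with the gripper shut.

{"name": "jog_arm", "arguments": {"dp": [[-0.036, -0.0126, 0], [-0.036, -0.0126, 0], [-0.036, -0.0126, 0], [-0.036, -0.0126, 0], [-0.036, -0.0126, 0], [-0.036, -0.0126, 0], [-0.036, -0.0126, 0], [-0.036, -0.0126, 0], [0, 0, 0], [0, 0, 0]], "twist": [0, 0, 0, 0, 0, 0, 0, 0, 0, 0], "jaw": 0}}

```text
time: 2.4
tool_pos: [442.4, 258.8, 245.5]
tcp_rot: [3.142, -0.001, 2.695]
contact_force: [0.3, 0.2, 0.9]
grip_width: 1.1
finger_force: 0.0
```

```bash
cat > look.py <<'E'
import sys
from h import *
def delta(T):
    o=bot.get_obs(); y=o["tcp_rot"][2]; d=np.array(T,float)-o["tool_pos"]
    return np.round([np.cos(y)*d[0]+np.sin(y)*d[1], np.sin(y)*d[0]-np.cos(y)*d[1], -d[2]],1)
E
python3 - <<'E'
from look import *
P=bot.camera_params("wrist"); im=bot.capture("wrist"); cv2.imwrite("pics/w1.png",im)
print(proj(P,[444,257.5,158]), [ (d["confidence"],d["bbox"],at(P,d["bbox"][0],d["bbox"][1],158).round(1)) for d in bot.find_in("wrist","bolt_head")])
T=bot.camera_params("top"); print("ref",at(T,206.8,262.3,158),at(T,397.8,259.3,67))
o=bot.get_obs(); print(o["time"],o["tool_pos"],o["tcp_rot"],o["grip_width"],delta([444,257.5,198]))
E
```

```text
[318.44851052 258.81397475] [(0.95, [320.8, 251.4, 54.4, 63.7], array([440.6, 260.6, 158. ]))]
ref [443.92236574 257.57995791 158.        ] [ 458.16007735 -138.32279727   67.        ]
2.5 [442.03501459 259.26521257 245.57149059] [ 3.14148121e+00 -2.91022550e-04  2.69685579e+00] 0.41038896565254507 [-2.5 -0.7 47.6]
```

View pics/w1.png

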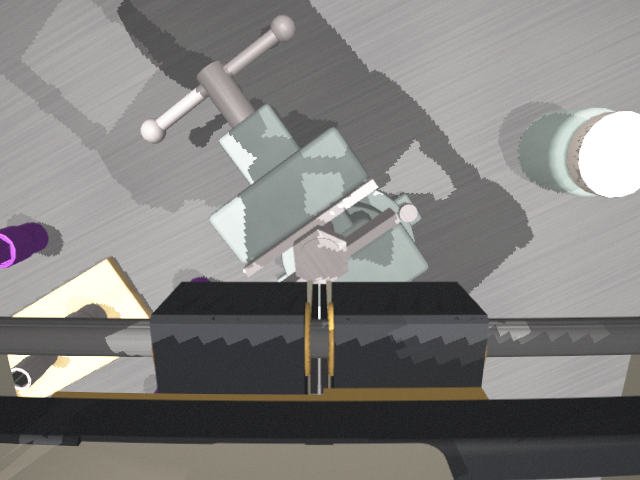

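The wrist view shows the bolt head around (321,255), right at the shut fingertips, which agrees with the prediction of (318,259). I descend and hold.

{"name": "jog_arm", "arguments": {"dp": [[-0.002, -0.001, 0.012], [0, 0, 0.012], [0, 0, 0.012], [0, 0, 0.011], [0, 0, 0], [0, 0, 0], [0, 0, 0], [0, 0, 0], [0, 0, 0], [0, 0, 0]], "twist": [0, 0, 0, 0, 0, 0, 0, 0, 0, 0]}}

```text
time: 3.75
tool_pos: [444.1, 256.8, 198.6]
tcp_rot: [3.141, 0.0, 2.696]
contact_force: [0.2, 0.2, 0.1]
grip_width: 0.4
finger_force: 0.0
```

{"name": "jog_arm", "arguments": {"dp": [[0, 0, 0], [0, 0, 0], [0, 0, 0], [0, 0, 0], [0, 0, 0], [0, 0, 0], [0, 0, 0], [0, 0, 0], [0, 0, 0], [0, 0, 0]], "twist": [0, 0, 0, 0, 0, 0, 0, 0, 0, 0]}}

```text
time: 5.0
tool_pos: [444.1, 256.8, 198.5]
tcp_rot: [3.142, -0.0, 2.696]
contact_force: [-0.4, -0.3, -0.4]
grip_width: 0.3
finger_force: 0.0
```

{"name": "jog_arm", "arguments": {"dp": [[0, 0, 0], [0, 0, 0], [0, 0, 0], [0, 0, 0], [0, 0, 0], [0, 0, -0.012], [0, 0, -0.012], [0, 0, -0.012], [0, 0, -0.012], [0, 0, 0]], "twist": [0, 0, 0, 0, 0, 0, 0, 0, 0, 0]}}

```text
time: 6.25
tool_pos: [444.6, 257.0, 247.8]
tcp_rot: [3.14, 0.002, 2.696]
contact_force: [0.1, 0.0, -0.5]
grip_width: 0.1
finger_force: 0.0
```

Run:
```python
from look import *
o=bot.get_obs(); print(o["time"],o["tool_pos"],o["tcp_rot"],delta([458.2,-138.3,246]))
```

```text
6.25 [444.61344899 257.04439708 247.77879096] [3.13970053e+00 1.67779718e-03 2.69580995e+00] [-182.7 -350.9    1.8]
```

{"name": "jog_arm", "arguments": {"dp": [[-0.0203, -0.039, 0], [-0.0203, -0.039, 0], [-0.0203, -0.039, 0], [-0.0203, -0.039, 0], [-0.0203, -0.039, 0], [-0.0203, -0.039, 0], [-0.0203, -0.039, 0], [-0.0203, -0.039, 0], [-0.0203, -0.039, 0], [0, 0, 0]], "twist": [0, 0, 0, 0, 0, 0, 0, 0, 0, 0]}}

```text
time: 7.5
tool_pos: [457.4, -141.1, 245.9]
tcp_rot: [-3.141, -0.001, 2.692]
contact_force: [0.2, 0.0, -0.5]
grip_width: 0.6
finger_force: 0.0
```

Run:
```python
from look import *
P=bot.camera_params("wrist"); im=bot.capture("wrist"); cv2.imwrite("pics/w2.png",im)
print(proj(P,[458.2,-138.3,67]))
for n,z in(("socket_wide",67),("ratchet",28)): print(n,[ (d["confidence"],d["bbox"],at(P,d["bbox"][0],d["bbox"][1],z).round(1)) for d in bot.find_in("wrist",n)])
o=bot.get_obs(); print(o["time"],o["tool_pos"],o["tcp_rot"],delta([458.2,-138.3,107]))
```

```text
[322.88049725 221.32331612]
socket_wide [(0.56, [319.9, 220.2, 57.2, 62.6], array([ 456.4, -140. ,   67. ]))]
ratchet [(0.87, [508.4, 366.8, 59.3, 18.3], array([674.3, -40.9,  28. ]))]
7.65 [ 457.34055639 -137.97724494  246.17024798] [ 3.14114251e+00 -1.04965293e-03  2.69582233e+00] [-9.000e-01  1.000e-01  1.392e+02]
```

View pics/w2.png

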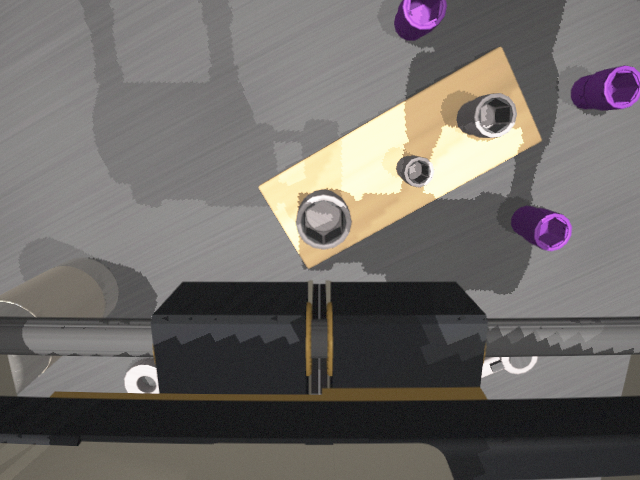

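The wrist view shows the widest grey socket at (323,220), matching the prediction of (323,221). The narrow one is at (414,171) and the middle one at (490,116). I descend and hold.

{"name": "jog_arm", "arguments": {"dp": [[-0.001, 0, 0.02], [0, 0, 0.02], [0, 0, 0.02], [0, 0, 0.02], [0, 0, 0.02], [0, 0, 0.02], [0, 0, 0.012], [0, 0, 0.006], [0, 0, 0], [0, 0, 0]], "twist": [0, 0, 0, 0, 0, 0, 0, 0, 0, 0]}}

```text
time: 8.9
tool_pos: [458.9, -139.2, 109.1]
tcp_rot: [3.141, 0.001, 2.696]
contact_force: [0.2, -0.3, 0.9]
grip_width: 0.6
finger_force: 0.0
```

{"name": "jog_arm", "arguments": {"dp": [[0, 0, 0], [0, 0, 0], [0, 0, 0], [0, 0, 0], [0, 0, 0], [0, 0, 0], [0, 0, 0], [0, 0, 0], [0, 0, 0], [0, 0, 0]], "twist": [0, 0, 0, 0, 0, 0, 0, 0, 0, 0]}}

```text
time: 10.15
tool_pos: [458.6, -139.1, 108.5]
tcp_rot: [3.142, 0.0, 2.696]
contact_force: [0.0, -0.0, 0.7]
grip_width: 0.4
finger_force: 0.0
```

{"name": "jog_arm", "arguments": {"dp": [[0, 0, 0], [0, 0, 0], [0, 0, 0], [0, 0, 0], [0, 0, 0], [0, 0, 0], [0, 0, 0], [0, 0, 0], [0, 0, 0], [0, 0, 0]], "twist": [0, 0, 0, 0, 0, 0, 0, 0, 0, 0]}}

```text
time: 11.4
tool_pos: [458.5, -139.1, 108.5]
tcp_rot: [3.141, 0.0, 2.696]
contact_force: [-1.4, -1.4, -0.2]
grip_width: 0.5
finger_force: 0.0
```

{"name": "jog_arm", "arguments": {"dp": [[0, 0, -0.02], [0, 0, -0.02], [0, 0, -0.02], [0, 0, -0.02], [0, 0, -0.015], [0, 0, 0]], "twist": [0, 0, 0, 0, 0, 0]}}

```text
time: 12.15
tool_pos: [459.0, -139.3, 204.4]
tcp_rot: [3.141, 0.002, 2.696]
contact_force: [-0.0, -0.8, 0.4]
grip_width: 0.2
finger_force: 0.0
```

Run:
```python
from look import *
o=bot.get_obs(); print(o["time"],o["tool_pos"],o["tcp_rot"],delta([668.7,-27.8,203]))
```

```text
12.15 [ 459.03776761 -139.31486416  204.39341371] [3.14149777e+00 2.48170329e-03 2.69578890e+00] [-141.1  191.     1.4]
```

{"name": "jog_arm", "arguments": {"dp": [[-0.0176, 0.0239, 0], [-0.0176, 0.0239, 0], [-0.0176, 0.0239, 0], [-0.0176, 0.0239, 0], [-0.0176, 0.0239, 0], [-0.0176, 0.0239, 0], [-0.0176, 0.0239, 0], [-0.0176, 0.0239, 0], [0, 0, 0], [0, 0, 0]], "twist": [0, 0, 0, 0, 0, 0, 0, 0, 0, 0]}}

```text
time: 13.4
tool_pos: [667.2, -27.4, 202.4]
tcp_rot: [-3.141, -0.002, 2.696]
contact_force: [-0.5, -0.5, -0.2]
grip_width: 0.6
finger_force: 0.0
```

Run:
```python
from look import *
P=bot.camera_params("wrist"); im=bot.capture("wrist"); cv2.imwrite("pics/w3.png",im)
print(proj(P,[668.7,-27.8,28]))
o=bot.get_obs(); print(o["time"],o["tool_pos"],delta([668.7,-27.8,68]))
```

```text
[319.78028076 225.33225933]
13.45 [667.18906882 -27.68750245 202.8534091 ] [ -1.4   0.6 134.9]
```

View pics/w3.png

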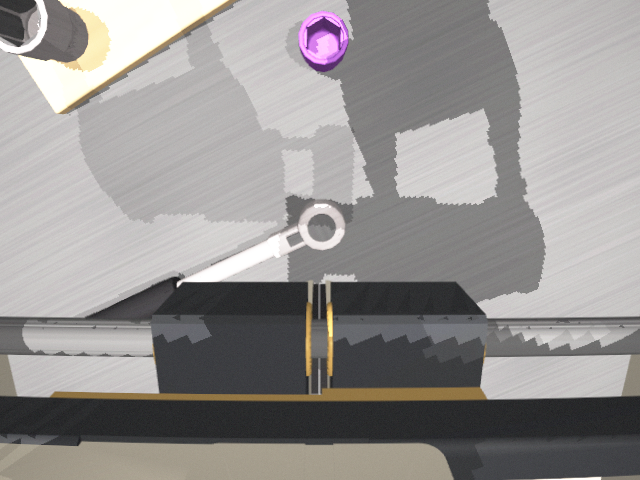

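The wrist view shows the ratchet head at (322,226), against a prediction of (320,225). I descend and hold.

{"name": "jog_arm", "arguments": {"dp": [[-0.001, 0, 0.02], [0, 0, 0.02], [0, 0, 0.02], [0, 0, 0.02], [0, 0, 0.02], [0, 0, 0.017], [0, 0, 0.011], [0, 0, 0.006], [0, 0, 0], [0, 0, 0]], "twist": [0, 0, 0, 0, 0, 0, 0, 0, 0, 0]}}

```text
time: 14.7
tool_pos: [669.3, -27.7, 70.2]
tcp_rot: [3.141, 0.001, 2.696]
contact_force: [-0.8, 0.6, 0.0]
grip_width: 0.5
finger_force: 0.0
```

{"name": "jog_arm", "arguments": {"dp": [[0, 0, 0], [0, 0, 0], [0, 0, 0], [0, 0, 0], [0, 0, 0], [0, 0, 0], [0, 0, 0], [0, 0, 0], [0, 0, 0], [0, 0, 0]], "twist": [0, 0, 0, 0, 0, 0, 0, 0, 0, 0]}}

```text
time: 15.95
tool_pos: [668.9, -27.7, 69.5]
tcp_rot: [3.142, 0.0, 2.696]
contact_force: [-1.1, -0.4, 0.0]
grip_width: 0.3
finger_force: 0.0
```

{"name": "jog_arm", "arguments": {"dp": [[0, 0, 0], [0, 0, 0], [0, 0, 0], [0, 0, 0], [0, 0, 0], [0, 0, 0], [0, 0, 0], [0, 0, 0], [0, 0, 0], [0, 0, 0]], "twist": [0, 0, 0, 0, 0, 0, 0, 0, 0, 0]}}

```text
time: 17.2
tool_pos: [668.9, -27.7, 69.5]
tcp_rot: [3.141, -0.0, 2.696]
contact_force: [-0.0, 0.5, -0.0]
grip_width: 0.6
finger_force: 0.0
```

Run:
```python
from look import *
o=bot.get_obs(); print(o["time"],o["tool_pos"])
if np.hypot(*(o["tool_pos"][:2]-[668.7,-27.8]))<6 and 60<o["tool_pos"][2]<78: print(bot.close_job())
```

```text
17.2 [668.91347919 -27.68844402  69.50244265]
the job is handed in; nothing more can be done
None
```

I pointed at the bolt head, the widest socket and the ratchet head in that order, each with the shut fingertips about 2 cm above for over two seconds, and handed the job in at 17.2 s still over the ratchet head; I saw no sign of contact, but no verdict was returned.

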